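Riddle the small nuts out and tip the large ones into the bowl

TASK

Lift the slatted riddle by its handle and shake it briskly from side to side over the plastic tub until all five hazelnuts have dropped through into the tub, keeping the walnuts in it. Then tip the three walnuts out of its mouth into the white ceramic bowl, and stand the empty riddle level in the middle of the rubber drying mat. Leave the glass pot, the spoon rest and the wooden scoop where they are.

Things in the scene. Friction and masses are not known exactly. Their poses are not given: they have to be found in the camera images.
- riddle_grip (a point): Hand riddle (tray-like nut sieve, wooden sides, 0.45 kg), starts level across the tub's rim, mouth away from the robot, holding all the nuts. Axes: x out through its mouth, y left, z up. Point: centre of its fixed overhead handle bar, which runs along y: 20 mm wide (x), 22 mm high, free for 140 mm between two uprights (166 mm over them), 120 mm above the riddle's underside.
- riddle_floor (a point): Middle of the riddle's floor, same axes, 110 mm below the handle, 10 mm above the underside. Flat steel slats along x, 14 mm wide, at y = -36, 0, 36 mm; 22 mm slots between them and beside the walls, x = -73 to 75 mm. Nuts standing on a slat topple and drop through only when briskly shaken along y (40 mm strokes of 0.15 to 0.25 s). Sides at y = +-70 mm, 52 mm high (42 at the mouth); closed back at x = -105 mm.
- riddle_mouth (a point): Middle of the open mouth's edge, same axes, 123 mm ahead of the handle and 90 mm below it. From the slots' ends to this edge (48 mm) the floor is a plain steel ramp rising 22 degrees, so large nuts stay in while the riddle is level and roll out when its mouth is tipped down 40 to 45 degrees about y.
- tub: Lime green open plastic tub under the riddle, 180 (x) by 220 (y) by 80 mm high, walls 4 mm, 0.45 kg, loose on the counter. Origin: centre of its underside, z up.
- bowl: White round ceramic bowl, rim diameter 216 mm, 70 mm high, narrower at the foot, loose on the counter to one side of the tub (either side). Origin: centre of its underside, z up.
- mat: Flat dark rubber drying mat fixed on the counter on the other side of the tub, 260 (x) by 220 (y) by 6 mm thick. Origin: centre of its underside.
- pot: Bystander: small open glass storage pot, 86 mm across and 85 mm high, beyond the tub. Origin: centre of its underside.
- spoon_rest: Bystander: round ceramic spoon rest, 100 mm across and 16 mm high with a 50 mm tongue, beyond the tub. Origin: centre of its underside.
- scoop: Bystander: wooden scoop about 165 mm long and 33 mm high, beyond the tub. Origin: on its underside near the middle.
- hazel1_c (a point): Small nut (hazelnut), 18 mm across with a small flat foot, 10 g, one of five; starts standing on a slat of the riddle. This point: its centre.
- hazel2_c (a point): Small nut (hazelnut), 18 mm across with a small flat foot, 10 g, one of five; starts standing on a slat of the riddle. This point: its centre.
- hazel3_c (a point): Small nut (hazelnut), 18 mm across with a small flat foot, 10 g, one of five; starts standing on a slat of the riddle. This point: its centre.
- hazel4_c (a point): Small nut (hazelnut), 18 mm across with a small flat foot, 10 g, one of five; starts standing on a slat of the riddle. This point: its centre.
- hazel5_c (a point): Small nut (hazelnut), 18 mm across with a small flat foot, 10 g, one of five; starts standing on a slat of the riddle. This point: its centre.
- walnut1_c (a point): Large nut (walnut), 39 mm across, 43 mm long, 18 g, one of three; starts on the riddle's floor. This point: its centre.
- walnut2_c (a point): Large nut (walnut), 39 mm across, 43 mm long, 18 g, one of three; starts on the riddle's floor. This point: its centre.
- walnut3_c (a point): Large nut (walnut), 39 mm across, 43 mm long, 18 g, one of three; starts on the riddle's floor. This point: its centre.
Not all that is in view belongs to the job. What is shaped like the part that bears walnut3_c but red is not meant. What is shaped like the part that bears walnut1_c but blue or red is not meant.

How it is judged:
By the outcome, as a careful person would: the job done as asked, in the order asked, and still so for the second after the job is handed in, with the robot touching nothing.
It also fails if it takes over 51 s, if anything falls off the work surface, if the arm or the gripper's body presses on something with over 40 N, if the wrist force passes 120 N, or if a joint passes its speed limit or range.

ROBOT

A 6-joint arm with a two-finger parallel gripper is mounted at the origin on the work surface. World frame = base frame: x ahead of the robot, y to its left, z up, the work surface at z = 0. Lengths are in m, angles in degrees, forces in N, time in s.
With the tool pointing down it reaches from about 0.325 to 0.9 m from the base axis. Payload 6.1 kg.
Tool frame: the origin (TCP) lies at the very end of the fingers, on their centre line; the grasp point (between the pads) lies 19 mm behind it; z points along the fingers, y is the direction in which the jaws open and shut (so a half turn about z gives the same grasp; the last joint's range is limited). The gripper opens to 87 mm and grips with 3 to 60 N. Pads are 19 mm wide; open, the fingers measure 117 mm over their backs; the gripper's body (75 mm by 190 mm) begins 51 mm behind the grasp point.
Start: joints at [-76.667, 12.628, 87.462, -0, 79.91, -7.225], TCP at [0.219, -0.585, 0.223] pointing down, gripper open.
Joint ranges: [-170.65, 170.65], [-52.31, 119.04], [5.05, 147.46], [-71.25, 251.25], [11.57, 151.72], [-153.62, 153.62]. Speed limits (degrees/s): [147.25, 147.25, 172.46, 180, 180, 180].

INTERFACE

Orientations are given as [roll, pitch, yaw] about the fixed x, y, z axes, in that order (R = Rz(yaw) Ry(pitch) Rx(roll)).
In Python, from cell import r, viewer gives the robot as it stands.
- The arm moves only by the tool send_rows, never from a script. Its arguments are lists of equal length, an entry for each row: "claw": the opening, from 0 (shut) to 1 (fully open); "translation": the shift along the tool's x, y, z in units of 25 mm (1.0 is 25 mm), a list of three; "dr": the turn, a rotation vector about the tool's x, y, z in units of 8 degrees (1.0 is 8 degrees), a list of three. A call has 1 to 12 rows; each row is the pose to reach, as a shift and turn from the pose commanded when the call began, along the tool's axes at that moment; what a row does not reach only later rows make up. A row lasts 1/10 s, in which the tool goes at most 50 mm and 8.59 degrees, less where a joint would pass 70% of its speed; a pose out of reach is approached as far as the arm can. A call with a gripper value outside its range is refused whole. The fingers move at their own pace and stop on an object; "grip_force" is the grip in N (left out, the last holds). Time passes only in rows, so rows that repeat a pose let the fingers close. It gives the time, the measured TCP pose, the force and the opening at its end, in the units of the state.
- r.get_obs(): the state, without advancing time (a new reading comes with each control period).
- viewer.camera(name): name is "scene" or "top" or "wrist"; returns a dict with "image" (420x560x3 uint8, red, green, blue), "fovy" (degrees; the focal length in pixels is half the picture's height over the tangent of half this angle, whatever the lens; pixels are square), "cx", "cy" (the principal point, pixels), "rvec" (rotation vector, rad) and "tvec" (3), from world to camera coordinates, as OpenCV has them; the wrist camera has in their place "hand_eye" (4x4, takes a point from camera to tool coordinates, whose origin is the TCP and whose axes are the flange's). Camera axes: x right, y down, z forward; pixel columns grow to the right and rows downward; lengths in m; the calibration is good to about 2 mm. The wrist camera is an equidistant fisheye: a pixel r from the principal point sees the ray r / f radians off the axis. A picture is of the moment at which its call begins: read the wrist's pose just before it. There is no depth.
- r.hand_in(): hands the job in, once; it reports no verdict.
The state is a dict: "t": time; "qpos": joint angles; "joint_vel": joint speeds; "effort": joint torques, N m; "tcp_pos": TCP position; "tool_rot": TCP orientation; "force": force on the tool from outside, world axes, zero at the start; "wrist_torque": the same for the moment, N m; "gripper_width": finger opening in m.
Only numpy, scipy, OpenCV 4.12 (cv2) and the standard library are available. Lean on these libraries where they do the work, as an engineer would, in place of code of your own. Each camera call takes 0.05 s, during which the arm holds its last target.

## Working session

There is one attempt and no reset: what is moved stays moved. The work goes in short steps, Python scripts to look and compute and a tool call to move; the robot and the scene stay as the last step left them, time stands still between calls to the robot, and variables do not carry over. Pictures are saved under pics/ and viewed, and the job is handed in when it is done.

Besides the shell and the picture viewer there is one more tool, called after "Call:" by a JSON object that holds its "api" and its "payload". send_rows: Moves the arm, as the interface text tells. Its arguments: {"type":"object","properties":{"claw":{"type":"array"},"translation":{"type":"array"},"dr":{"type":"array"},"grip_force":{"type":"number"}},"required":["claw","translation","dr"]}

```bash
ls; mkdir -p pics
python3 - <<'E'
from cell import r, viewer
import cv2
o=r.get_obs(); print(o)
for n in ["scene","top","wrist"]:
    c=viewer.camera(n); cv2.imwrite(f"pics/{n}0.png",c["image"][:,:,::-1]); print({k:v for k,v in c.items() if k!="image"})
E
```

```text
pics
{'t': 0.0, 'qpos': array([-7.66660308e+01,  1.26759255e+01,  8.75270401e+01, -1.52063364e-03,
        7.99102922e+01, -7.22459035e+00]), 'joint_vel': array([-0.02197817,  0.05005598, -0.11278372, -0.00291353, -0.01200868,
        0.01886981]), 'effort': array([ 1.82321960e-04, -4.94596517e+01, -3.87388408e+01,  6.98413420e-02,
        5.66487259e-02, -1.39374379e-04]), 'tcp_pos': array([ 0.21932249, -0.58457686,  0.22141809]), 'tool_rot': array([-1.79887453e+02, -1.27584769e-02,  2.05588149e+01]), 'force': array([-0.1237549 ,  0.48297019,  0.63837123]), 'wrist_torque': array([ 0.02747902, -0.00134747, -0.02894901]), 'gripper_width': 0.08687303387769553}
{'fovy': 51.39443579469006, 'cx': 275.2226284062215, 'cy': 206.15675428091973, 'rvec': array([ 2.12311864,  1.38574655, -0.50373001]), 'tvec': array([-0.22446321, -0.30697855,  1.6909812 ])}
{'fovy': 50.58805543259996, 'cx': 272.30181279808835, 'cy': 209.32099893630166, 'rvec': array([ 2.16534643, -2.04766332,  0.22424014]), 'tvec': array([-0.04002978,  0.55804688,  0.9882685 ])}
{'fovy': 65.70646984690485, 'cx': 279.9692636864687, 'cy': 214.61114562082813, 'hand_eye': array([[ 9.07183799e-04, -9.67671116e-01, -2.52213777e-01,
         6.82324574e-02],
       [ 9.99999404e-01,  1.03098644e-03, -3.58713693e-04,
        -1.28902599e-03],
       [ 6.07145862e-04, -2.52213301e-01,  9.67671474e-01,
        -1.61779803e-01],
       [ 0.00000000e+00,  0.00000000e+00,  0.00000000e+00,
         1.00000000e+00]])}
```

View pics/scene0.png

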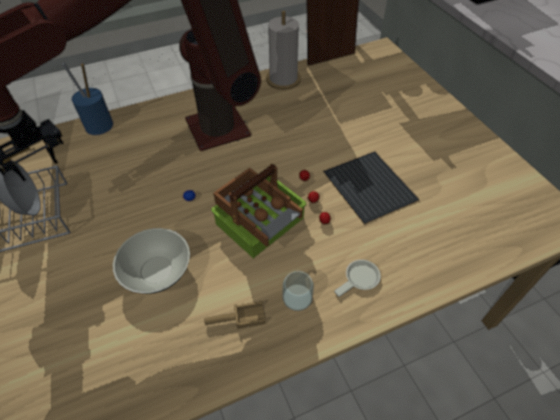

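View pics/top0.png

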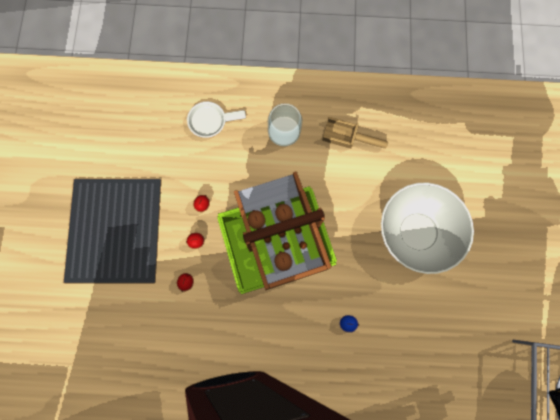

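View pics/wrist0.png

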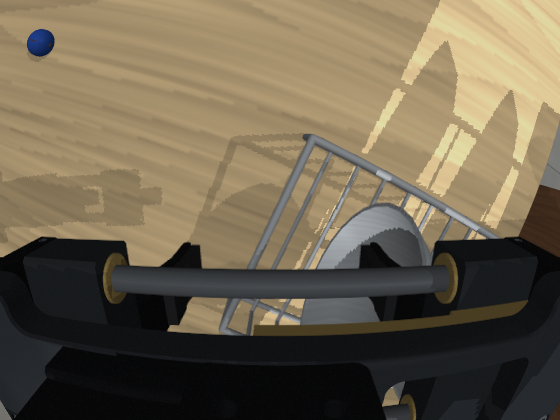

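The top view has world +x up and +y to the left. The riddle and tub are at about (278,235), the bowl at (427,228) on the right (−y), and the mat at (113,230) on the left. The red decoys are at (201,203), (195,240) and (185,282), and the blue one is at (348,323). The bystanders are above the tub.

```bash
cat > h.py <<'E'
from cell import r, viewer
import cv2, numpy as np
from scipy.spatial.transform import Rotation as R
def cam(n):
    c=viewer.camera(n); c["f"]=210/np.tan(np.radians(c["fovy"]/2))
    c["R"]=R.from_rotvec(c["rvec"]).as_matrix() if "rvec" in c else None
    return c
def ray(c,u,v):
    d=np.array([(u-c["cx"])/c["f"],(v-c["cy"])/c["f"],1.]); return -c["R"].T@c["tvec"], c["R"].T@d
def onz(c,u,v,z):
    o,d=ray(c,u,v); return o+d*(z-o[2])/d[2]
def proj(c,p):
    q=c["R"]@np.asarray(p)+c["tvec"]; return c["cx"]+c["f"]*q[0]/q[2], c["cy"]+c["f"]*q[1]/q[2]
E
python3 - <<'E'
from h import *
for n,b in (("top",(210,150,350,310)),("scene",(190,140,330,260))):
    c=cam(n); x0,y0,x1,y1=b
    im=c["image"][y0:y1,x0:x1,::-1]; s=5 if n=="scene" else 3.7
    cv2.imwrite(f"pics/{n}_crop.png",cv2.resize(im,None,fx=s,fy=s,interpolation=cv2.INTER_CUBIC))
    print(n,-c["R"].T@c["tvec"])
E
```

```text
top [ 0.33665687 -0.01738705  1.08445985]
scene [ 1.28719325 -0.29886932  1.12153807]
```

View pics/top_crop.png

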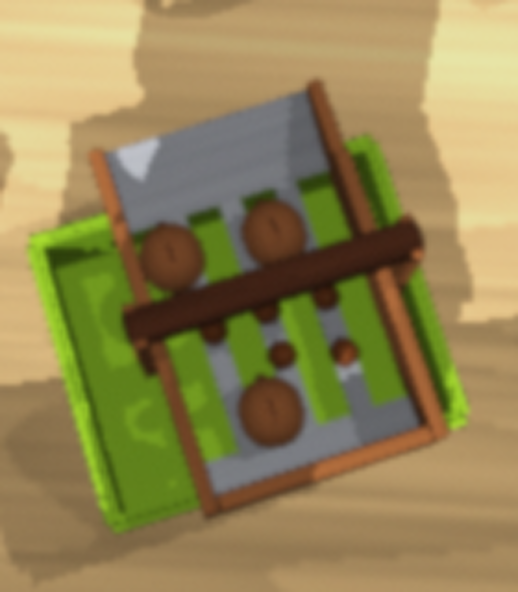

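View pics/scene_crop.png

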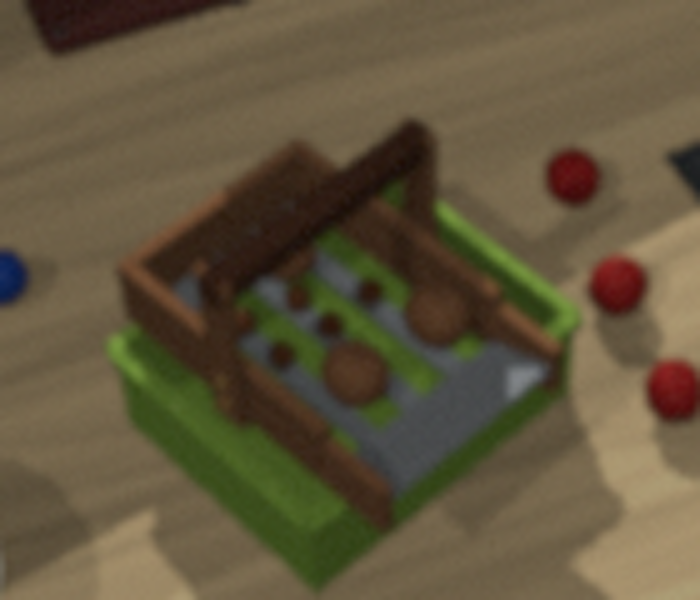

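The crops confirm the target: the brown riddle on the lime tub with three brown walnuts and five hazelnuts. All the red and blue nuts lie outside it. The dark bar runs from crop (130,325) to (418,236).

Run:
```python
from h import *
c=cam("top"); im=c["image"]; hsv=cv2.cvtColor(im,cv2.COLOR_RGB2HSV)
# bar: dark brown
x0,y0,x1,y1=235,205,330,250
sub=im[y0:y1,x0:x1].astype(int); m=((sub.sum(2)<150)&(sub[...,0]>sub[...,1]+5)).astype(np.uint8)
n,l,s,_=cv2.connectedComponentsWithStats(m); k=1+np.argmax(s[1:,4]); ys,xs=np.where(l==k)
rect=cv2.minAreaRect(np.float32(np.c_[xs+x0,ys+y0])); print("bar",rect)
bp=np.array([onz(c,u,v,.205)[:2] for u,v in cv2.boxPoints(rect)]); print(bp, bp.mean(0))
e=lambda i,j:(bp[i]+bp[j])/2
L=[np.linalg.norm(bp[i]-bp[(i+1)%4]) for i in range(4)]; print(L)
P=lambda u,v:(210+u/3.7,150+v/3.7)
print("bar ends manual")
for u,v in [(127,312),(413,223),(423,247),(133,340)]: print(onz(c,*P(u,v),.211))
print("riddle side tops (z=.08+.052+?)")
for u,v in [(97,155),(317,85),(210,510),(441,434)]: print(onz(c,*P(u,v),.13))
print("walnuts")
for u,v in [(172,257),(274,232),(271,411)]: print(onz(c,*P(u,v),.11))
print("tub")
for u,v in [(32,237),(370,138),(467,424),(120,530)]: print(onz(c,*P(u,v),.08))
# mat
m=((im.sum(2)<210)&(hsv[...,1]<100)).astype(np.uint8); m[:, 175:]=0; m[:170]=0; m[295:]=0
m=cv2.morphologyEx(m,cv2.MORPH_CLOSE,np.ones((7,7))); ct=max(cv2.findContours(m,0,2)[0],key=cv2.contourArea)
rc=cv2.minAreaRect(ct); q=np.array([onz(c,u,v,.006)[:2] for u,v in cv2.approxPolyDP(ct,6,True)[:,0]]);print("mat",q,q.mean(0))
# bowl
m=((im.min(2)>110)&(hsv[...,1]<45)).astype(np.uint8); m[:,:370]=0;m[:175]=0;m[285:]=0;m[:,490:]=0
ct=max(cv2.findContours(m,0,2)[0],key=cv2.contourArea);print("bowlpx",cv2.boundingRect(ct)); (u,v),rad=cv2.minEnclosingCircle(ct)
print(onz(c,u,v,.07), rad/c["f"]*(1.084-.07))
```

```text
bar ((283.3391418457031, 226.27076721191406), (23.10255241394043, 82.26850891113281), 66.25050354003906)
[[ 0.47743515  0.04987277]
 [ 0.554143   -0.09838126]
 [ 0.51137897 -0.11861877]
 [ 0.43614828  0.0284785 ]] [ 0.49477635 -0.03466219]
[np.float64(0.1669231934235695), np.float64(0.047310870245651775), np.float64(0.16521883169593032), np.float64(0.046500761859422673)]
bar ends manual
[0.47270799 0.04260157 0.211     ]
[ 0.53022107 -0.10923668  0.211     ]
[ 0.51722405 -0.11507364  0.211     ]
[0.45777681 0.03835541 0.211     ]
riddle side tops (z=.08+.052+?)
[0.57918257 0.07264315 0.13      ]
[ 0.6302868  -0.05702329  0.13      ]
[ 0.37372798 -0.00710901  0.13      ]
[ 0.42436257 -0.1378925   0.13      ]
walnuts
[0.52343988 0.02473957 0.11      ]
[ 0.54229463 -0.03595476  0.11      ]
[ 0.43413244 -0.03957191  0.11      ]
tub
[0.53696382 0.11397459 0.08      ]
[ 0.61268219 -0.09410646  0.08      ]
[ 0.43590107 -0.15985254  0.08      ]
[0.36085352 0.04669131 0.08      ]
mat [[0.61863255 0.49136831]
 [0.36780304 0.47768576]
 [0.37715968 0.26715599]
 [0.63055741 0.28060148]] [0.49853817 0.37920288]
bowlpx (381, 183, 93, 91)
[ 0.53727036 -0.37137864  0.07      ] 0.10840866826439197
```

Call:
{"api": "send_rows", "payload": {"claw": [1,1,1,1,1,1,1,1,1,1,1,1], "translation": [[0,0,-2],[0.5,-0.5,-4],[18,-16.7,-4],[18,-16.7,-4],[18,-16.7,-4],[18,-16.7,-4],[18,-16.7,-4],[18,-16.7,-4],[18,-16.7,-4],[18,-16.7,-4],[18,-16.7,-4],[18,-16.7,-4]], "dr": [[0,0,-1],[0,0,-2],[0,0,-3],[0,0,-4],[0,0,-5],[0,0,-6],[0,0,-7],[0,0,-8],[0,0,-9],[0,0,-10],[0,0,-10.7],[0,0,-11.3]]}}

```text
t: 1.5
tcp_pos: [0.4511, -0.1212, 0.3224]
tool_rot: [180.0, 0.0, 111.2]
force: [1.7, -0.7, -0.2]
gripper_width: 0.087
```

```bash
cat >> h.py <<'E'
def pose():
    o=r.get_obs(); return np.array(o["tcp_pos"]), R.from_euler("xyz",o["tool_rot"],degrees=True), o
def plan(p,rot):
    p0,R0,o=pose()
    print("t",round(o["t"],2),"tcp",o["tcp_pos"].round(4),"rot",np.round(o["tool_rot"],2),"q",np.round(o["qpos"],2),"F",np.round(o["force"],1),"w",round(o["gripper_width"],4))
    t=R0.inv().apply(np.asarray(p)-p0)/.025; d=np.degrees((R0.inv()*rot).as_rotvec())/8
    print("trans",t.round(2),"dr",d.round(2))
def tool(rho,tilt=0):  # riddle yaw, mouth-down tilt
    return R.from_euler("z",rho,degrees=True)*R.from_euler("y",tilt,degrees=True)*R.from_euler("xyz",[180,0,90],degrees=True)
E
python3 - <<'E'
from h import *
plan([.4945,-.0358,.30],tool(21))
E
```

```text
t 1.5 tcp [ 0.4511 -0.1212  0.3224] rot [1.7996e+02 5.0000e-02 1.1117e+02] q [-24.72 -12.35 101.9   -0.    90.39 -45.89] F [ 1.7 -0.7 -0.2] w 0.087
trans [2.56 2.85 0.9 ] dr [0.01 0.01 0.02]
```

Call:
{"api": "send_rows", "payload": {"claw": [1,1,1,1], "translation": [[1.3,1.4,0.5],[2.56,2.85,0.9],[2.56,2.85,0.9],[2.56,2.85,0.9]], "dr": [[0,0,0],[0,0,0],[0,0,0],[0,0,0]]}}

```text
t: 1.9
tcp_pos: [0.4942, -0.0368, 0.2991]
tool_rot: [-179.9, -0.0, 111.1]
force: [0.3, 0.3, 0.0]
gripper_width: 0.0871
```

Run:
```python
from h import *
plan([.4945,-.0358,.181],tool(21))
c=cam("wrist"); cv2.imwrite("pics/wrist1.png",c["image"][:,:,::-1])
```

```text
t 1.9 tcp [ 0.4942 -0.0368  0.2991] rot [-1.7993e+02 -1.0000e-02  1.1114e+02] q [-1.3370e+01 -7.6900e+00  1.0029e+02 -3.0000e-02  8.7460e+01 -3.4500e+01] F [0.3 0.3 0. ] w 0.0871
trans [0.03 0.03 4.73] dr [-0.01 -0.    0.02]
```

View pics/wrist1.png

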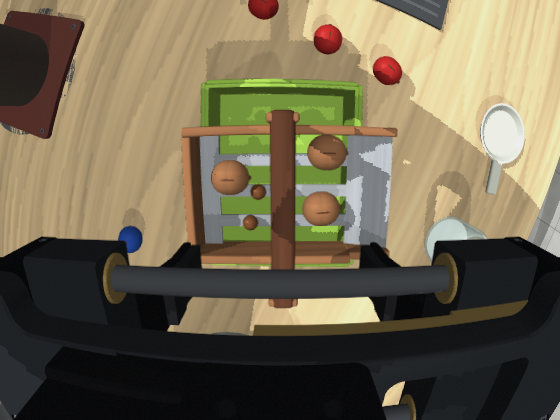

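The wrist view shows the bar centred between the jaws (u≈283, vertical from v 110 to 305), with the three walnuts and the hazels inside the riddle. Descending.

Call:
{"api": "send_rows", "payload": {"claw": [1,1,1,1,1,0.1,0.1,0.1,0.1,0.1,0.1,0.1], "translation": [[0,0,1.5],[0,0,3],[0,0,4.2],[0,0,4.7],[0,0,4.7],[0,0,4.7],[0,0,4.7],[0,0,4.7],[0,0,4.7],[0,0,4.7],[0,0,4.7],[0,0,4.7]], "dr": [[0,0,0],[0,0,0],[0,0,0],[0,0,0],[0,0,0],[0,0,0],[0,0,0],[0,0,0],[0,0,0],[0,0,0],[0,0,0],[0,0,0]], "grip_force": 60}}

```text
t: 3.15
tcp_pos: [0.4943, -0.0378, 0.1821]
tool_rot: [180.0, 0.0, 111.0]
force: [0.6, 0.7, 0.2]
gripper_width: 0.0385
```

Run:
```python
from h import *
# tub centre (.4866,-.0233), yaw 20; floor middle over tub centre
plan([.487,-.0235,.206],tool(20.5))
c=cam("wrist"); cv2.imwrite("pics/wrist2.png",c["image"][:,:,::-1])
```

```text
t 3.15 tcp [ 0.4943 -0.0378  0.1821] rot [180.     0.   110.97] q [-13.5   -3.37 108.91  -0.    74.46 -34.47] F [0.6 0.7 0.2] w 0.0385
trans [ 0.64 -0.07 -0.96] dr [0.   0.   0.06]
```

View pics/wrist2.png

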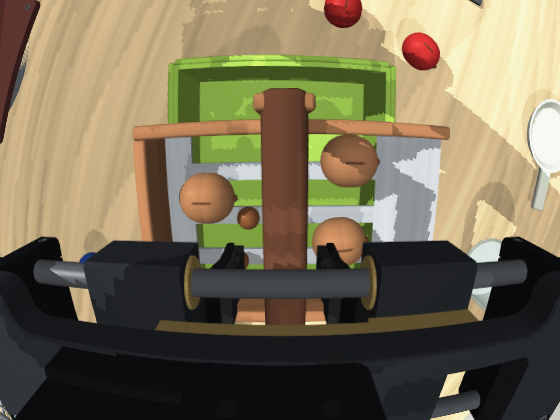

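Still closing (38 mm opening). I'll let it finish.

Call:
{"api": "send_rows", "payload": {"claw": [0.1,0.1,0.1,0.1,0.1,0.1], "translation": [[0,0,0],[0,0,0],[0,0,0],[0,0,0],[0,0,0],[0,0,0]], "dr": [[0,0,0],[0,0,0],[0,0,0],[0,0,0],[0,0,0],[0,0,0]], "grip_force": 60}}

```text
t: 3.8
tcp_pos: [0.4943, -0.0379, 0.1821]
tool_rot: [180.0, 0.0, 111.0]
force: [2.3, 0.5, -0.5]
gripper_width: 0.0192
```

Call:
{"api": "send_rows", "payload": {"claw": [0,0,0,0,0,0], "translation": [[0,0,-0.2],[0.1,0,-0.5],[0.3,0,-0.8],[0.5,0,-1],[0.64,0,-1],[0.64,0,-1]], "dr": [[0,0,0],[0,0,0],[0,0,0],[0,0,0],[0,0,0],[0,0,0]]}}

```text
t: 4.4
tcp_pos: [0.4883, -0.0223, 0.2072]
tool_rot: [180.0, -0.0, 111.0]
force: [-0.4, -0.3, -4.2]
gripper_width: 0.0193
```

Run:
```python
from h import *
plan([.487,-.0235,.206],tool(20.5))
c=cam("wrist"); cv2.imwrite("pics/wrist3.png",c["image"][:,:,::-1])
c=cam("scene");cv2.imwrite("pics/scene3.png",cv2.resize(c["image"][120:290,180:350,::-1],None,fx=3.5,fy=3.5,interpolation=cv2.INTER_CUBIC))
```

```text
t 4.4 tcp [ 0.4883 -0.0223  0.2072] rot [179.99  -0.   111.  ] q [-1.1880e+01 -5.6600e+00  1.0829e+02  1.0000e-02  7.7370e+01 -3.2880e+01] F [-0.4 -0.3 -4.2] w 0.0193
trans [-0.02 -0.07  0.05] dr [ 0.   -0.    0.06]
```

View pics/scene3.png

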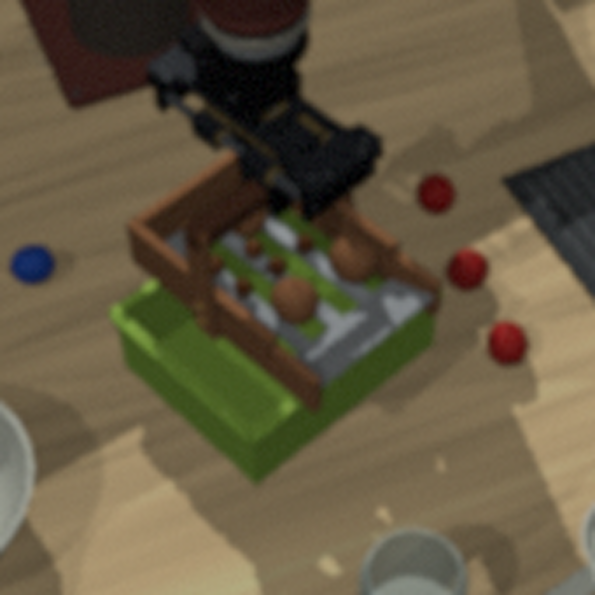

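View pics/wrist3.png

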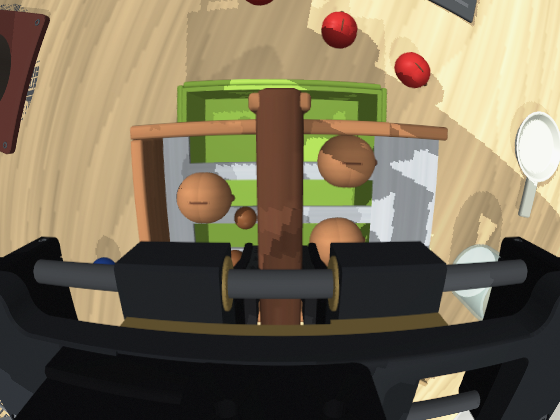

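Call:
{"api": "send_rows", "payload": {"claw": [0,0,0,0,0,0,0,0,0,0,0,0], "translation": [[0.8,0,0],[0,0,0],[-0.8,0,0],[0,0,0],[0.8,0,0],[0,0,0],[-0.8,0,0],[0,0,0],[0.8,0,0],[0,0,0],[-0.8,0,0],[0,0,0]], "dr": [[0,0,0],[0,0,0],[0,0,0],[0,0,0],[0,0,0],[0,0,0],[0,0,0],[0,0,0],[0,0,0],[0,0,0],[0,0,0],[0,0,0]]}}

```text
t: 5.7
tcp_pos: [0.4899, -0.0262, 0.2072]
tool_rot: [180.0, 0.2, 110.8]
force: [-0.3, 1.6, -4.0]
gripper_width: 0.0195
```

```bash
cat > look.py <<'E'
from h import *
import sys
k=sys.argv[1]
plan([.487,-.0235,.206],tool(20.5))
c=cam("wrist"); a=c["image"][:,:,::-1]
c=cam("scene"); b=cv2.resize(c["image"][140:260,190:330,::-1],None,fx=3.5,fy=3.5,interpolation=cv2.INTER_CUBIC)
cv2.imwrite(f"pics/w{k}.png",a[50:290]); cv2.imwrite(f"pics/s{k}.png",b)
E
python3 look.py 4
```

```text
t 5.7 tcp [ 0.4899 -0.0262  0.2072] rot [1.7998e+02 1.6000e-01 1.1077e+02] q [-12.19  -5.47 108.11  -0.13  77.25 -32.93] F [-0.3  1.6 -4. ] w 0.0195
trans [ 0.14 -0.07  0.05] dr [0.   0.02 0.03]
```

View pics/w4.png

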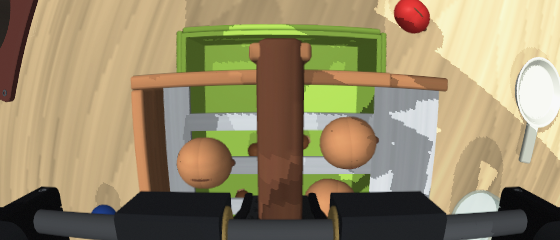

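View pics/s4.png

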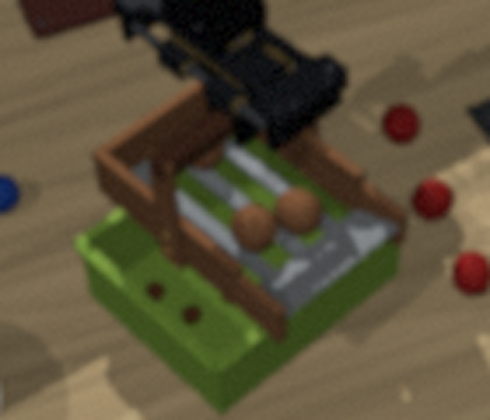

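Two hazelnuts now show in the tub and the walnuts are still in. Shaking again.

Call:
{"api": "send_rows", "payload": {"claw": [0,0,0,0,0,0,0,0,0,0,0,0], "translation": [[0.9,0,0],[0.1,0,0],[-0.7,0,0],[0.1,0,0],[0.9,0,0],[0.1,0,0],[-0.7,0,0],[0.1,0,0],[0.9,0,0],[0.1,0,0],[-0.7,0,0],[0.1,0,0]], "dr": [[0,0,0],[0,0,0],[0,0,0],[0,0,0],[0,0,0],[0,0,0],[0,0,0],[0,0,0],[0,0,0],[0,0,0],[0,0,0],[0,0,0]]}}

```text
t: 7.0
tcp_pos: [0.4891, -0.024, 0.2073]
tool_rot: [180.0, 0.2, 110.8]
force: [-0.5, 2.1, -4.0]
gripper_width: 0.0195
```

```bash
python3 look.py 5
```

```text
t 7.0 tcp [ 0.4891 -0.024   0.2073] rot [179.97   0.19 110.79] q [-11.94  -5.62 108.24  -0.14  77.26 -32.7 ] F [-0.5  2.1 -4. ] w 0.0195
trans [ 0.05 -0.07  0.05] dr [0.   0.02 0.04]
```

View pics/w5.png

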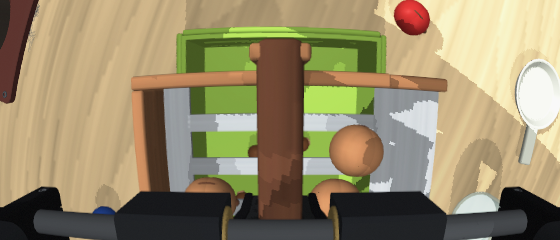

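View pics/s5.png

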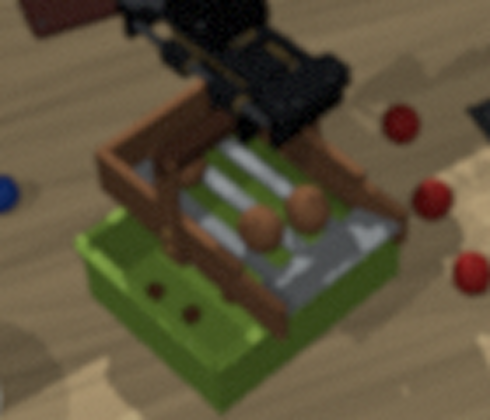

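```bash
cat >> h.py <<'E'
def wray(c,u,v,p,Rt):
    x,y=u-c["cx"],v-c["cy"]; rr=np.hypot(x,y); th=rr/c["f"]
    d=np.array([x/rr*np.sin(th),y/rr*np.sin(th),np.cos(th)]); H=c["hand_eye"]
    return p+Rt.apply(H[:3,3]), Rt.apply(H[:3,:3]@d)
def wz(c,u,v,p,Rt,z):
    o,d=wray(c,u,v,p,Rt); return o+d*(z-o[2])/d[2]
E
python3 - <<'E'
from h import *
p,Rt,o=pose(); c=cam("wrist")
for u,v in [(255,201),(305,193),(241,247)]: print("tub",wz(c,u,v,p,Rt,.013).round(3),"slat",wz(c,u,v,p,Rt,.125).round(3))
im=c["image"][160:290,150:430,::-1]; cv2.imwrite("pics/w5z.png",cv2.resize(im,None,fx=2.8,fy=2.8,interpolation=cv2.INTER_CUBIC))
c=cam("scene")
for u,v in [(234.3,223.1),(244.6,230)]: print("scene",onz(c,u,v,.013))
E
```

```text
tub [ 0.463 -0.036  0.013] slat [ 0.462 -0.01   0.125]
tub [ 0.512 -0.007  0.013] slat [0.496 0.009 0.125]
tub [ 0.466 -0.094  0.013] slat [ 0.465 -0.05   0.125]
scene [ 0.47305937 -0.10189832  0.013     ]
scene [ 0.51148198 -0.08168466  0.013     ]
```

View pics/w5z.png

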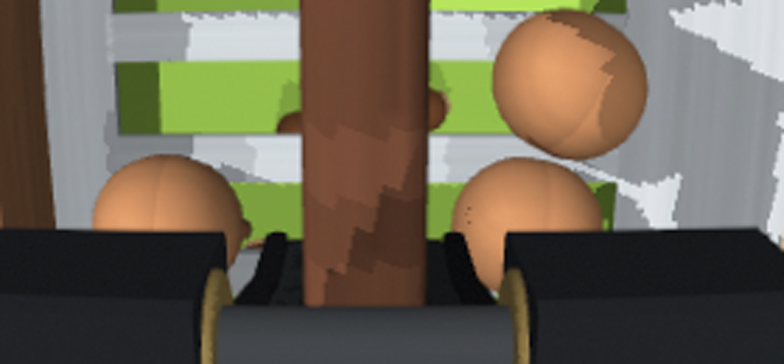

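Call:
{"api": "send_rows", "payload": {"claw": [0,0,0,0,0,0,0,0,0,0,0,0], "translation": [[0.9,0,0],[0.05,0,0],[-0.8,0,0],[0.05,0,0],[0.9,0,0],[0.05,0,0],[-0.8,0,0],[0.05,0,0],[0.9,0,0],[0.05,0,0],[-0.8,0,0],[0.05,0,0]], "dr": [[0,0,0],[0,0,0],[0,0,0],[0,0,0],[0,0,0],[0,0,0],[0,0,0],[0,0,0],[0,0,0],[0,0,0],[0,0,0],[0,0,0]]}}

```text
t: 8.4
tcp_pos: [0.4889, -0.0232, 0.2075]
tool_rot: [179.9, 0.2, 110.8]
force: [-1.1, -0.1, -4.1]
gripper_width: 0.0194
```

Call:
{"api": "send_rows", "payload": {"claw": [0,0,0,0,0], "translation": [[0,0,-0.5],[0.5,0,-1],[1,0,-1.5],[1.2,0,-2],[1.2,0,-2]], "dr": [[0,0,0],[0,0,0],[0,0,0],[0,0,0],[0,0,0]]}}

```text
t: 8.9
tcp_pos: [0.4777, 0.0093, 0.2602]
tool_rot: [179.7, 0.2, 111.1]
force: [1.5, -0.5, -3.6]
gripper_width: 0.0195
```

```bash
python3 look.py 6;python3 - <<'E'
from h import *
c=cam("top"); cv2.imwrite("pics/t6.png",cv2.resize(c["image"][150:310,200:360,::-1],None,fx=3.5,fy=3.5,interpolation=cv2.INTER_CUBIC))
E
```

```text
t 8.9 tcp [0.4777 0.0093 0.2602] rot [1.7974e+02 1.5000e-01 1.1106e+02] q [ -8.35  -9.62 106.11  -0.    83.2  -29.41] F [ 1.5 -0.5 -3.6] w 0.0195
trans [-1.35 -0.13  2.17] dr [0.03 0.02 0.07]
```

View pics/w6.png

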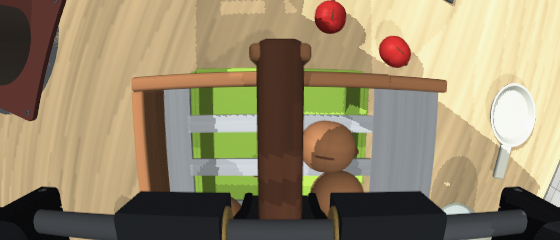

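View pics/s6.png

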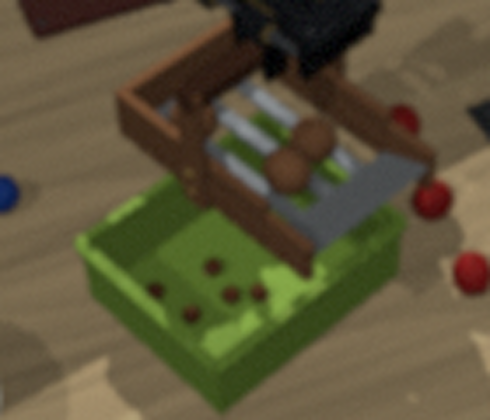

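View pics/t6.png

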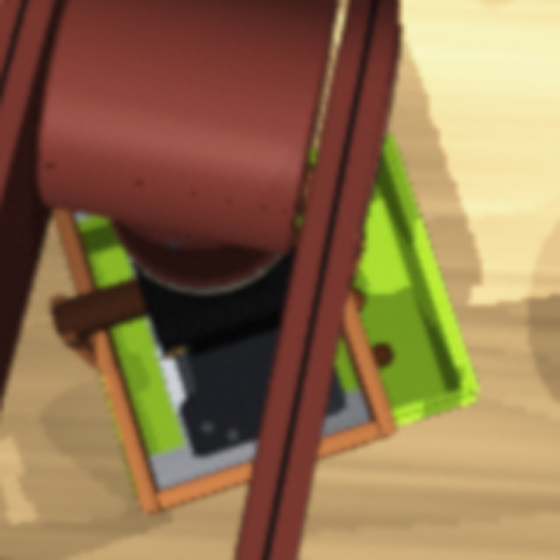

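The scene view shows five hazelnuts in the tub, at crop (155,291), (191,315), (213,267), (232,295) and (259,292). All three walnuts are still in the riddle. Next I'll check reach for the pour.

```bash
cat > fit.py <<'E'
import numpy as np
from scipy.optimize import least_squares
D=[([-76.666,12.676,87.527,79.91],[.21932,-.58458,.22142]),([-24.72,-12.35,101.9,90.39],[.4511,-.1212,.3224]),
([-13.37,-7.69,100.29,87.46],[.4942,-.0368,.2991]),([-13.5,-3.37,108.91,74.46],[.4943,-.0378,.1821]),
([-11.88,-5.66,108.29,77.37],[.4883,-.0223,.2072]),([-8.35,-9.62,106.11,83.2],[.4777,.0093,.2602])]
def f(x):
    e=[]
    for q,p in D:
        a,b,c=np.radians([q[0],q[1],q[1]+q[2]])
        rr=p[0]*np.cos(a)+p[1]*np.sin(a)
        e+= [x[0]+x[1]*np.sin(b)+x[2]*np.sin(c)+x[3]*np.cos(c)-rr, x[4]+x[1]*np.cos(b)+x[2]*np.cos(c)-x[3]*np.sin(c)-p[2]]
    return np.array(e+list(.01*(np.array(x)-[.05,.45,.45,0,.2])))
s=least_squares(f,[.05,.45,.45,0,.2]); print(s.x.round(4), np.abs(f(s.x)).max())
E
python3 fit.py
python3 - <<'E'
from h import *
plan([.487,-.0235,.26],tool(21))
rho=-40
Rt=R.from_euler("z",rho,degrees=True)
for tilt in (0,30,45):
    T=Rt*R.from_euler("y",tilt,degrees=True)
    M=np.array([.537,-.371,.09])-Rt.apply([.03,0,0])
    if tilt<45: M[2]=.12
    H=M-T.apply([.123,0,-.09]); tc=H+T.apply([0,0,-.019]); print(tilt,H.round(3),tc.round(3))
E
```

```text
[ 4.000e-04  4.078e-01  5.471e-01  5.160e-02 -2.870e-02] 0.0022869201763108062
t 9.05 tcp [0.4764 0.0085 0.2569] rot [-1.8000e+02  2.0000e-02  1.1098e+02] q [-8.4500e+00 -9.4500e+00  1.0631e+02 -2.0000e-02  8.3130e+01 -2.9430e+01] F [ 0.  -0.4 -4. ] w 0.0194
trans [-1.35 -0.06 -0.12] dr [-0.  0. -0.]
0 [ 0.42  -0.273  0.21 ] [ 0.42  -0.273  0.191]
30 [ 0.467 -0.312  0.259] [ 0.46  -0.306  0.243]
45 [ 0.496 -0.337  0.241] [ 0.486 -0.328  0.227]
```

Run:
```python
from h import *
plan([.42,-.273,.265],tool(-40))
```

```text
t 9.05 tcp [0.4764 0.0085 0.2569] rot [-1.8000e+02  2.0000e-02  1.1098e+02] q [-8.4500e+00 -9.4500e+00  1.0631e+02 -2.0000e-02  8.3130e+01 -2.9430e+01] F [ 0.  -0.4 -4. ] w 0.0194
trans [-9.71 -6.14 -0.32] dr [0.   0.   7.62]
```

Call:
{"api": "send_rows", "payload": {"claw": [0,0,0,0,0,0,0,0,0,0,0,0], "translation": [[-0.2,-0.12,-0.1],[-0.7,-0.43,-0.3],[-1.5,-0.9,-0.3],[-2.4,-1.5,-0.3],[-3.5,-2.2,-0.3],[-4.7,-2.95,-0.3],[-5.8,-3.7,-0.3],[-6.9,-4.4,-0.3],[-7.9,-5.0,-0.3],[-8.7,-5.5,-0.3],[-9.3,-5.9,-0.3],[-9.7,-6.1,-0.3]], "dr": [[0,0,0.15],[0,0,0.53],[0,0,1.15],[0,0,1.9],[0,0,2.75],[0,0,3.65],[0,0,4.6],[0,0,5.4],[0,0,6.2],[0,0,6.85],[0,0,7.3],[0,0,7.6]]}}

```text
t: 10.25
tcp_pos: [0.4197, -0.2742, 0.2639]
tool_rot: [-179.9, 0.0, 49.9]
force: [0.9, -0.5, -4.7]
gripper_width: 0.0198
```

Run:
```python
from h import *
plan([.46,-.306,.26],tool(-40,20))
c=cam("scene"); cv2.imwrite("pics/s7.png",cv2.resize(c["image"][120:320,80:340,::-1],None,fx=2.8,fy=2.8,interpolation=cv2.INTER_CUBIC))
c=cam("top"); cv2.imwrite("pics/t7.png",cv2.resize(c["image"][130:330,240:500,::-1],None,fx=2.8,fy=2.8,interpolation=cv2.INTER_CUBIC))
```

```text
t 10.25 tcp [ 0.4197 -0.2742  0.2639] rot [-1.7992e+02  3.0000e-02  4.9860e+01] q [-4.2160e+01 -5.9500e+00  1.0244e+02 -3.0000e-02  8.3590e+01 -2.0200e+00] F [ 0.9 -0.5 -4.7] w 0.0198
trans [0.07 2.05 0.15] dr [ 2.49  0.   -0.02]
```

View pics/s7.png

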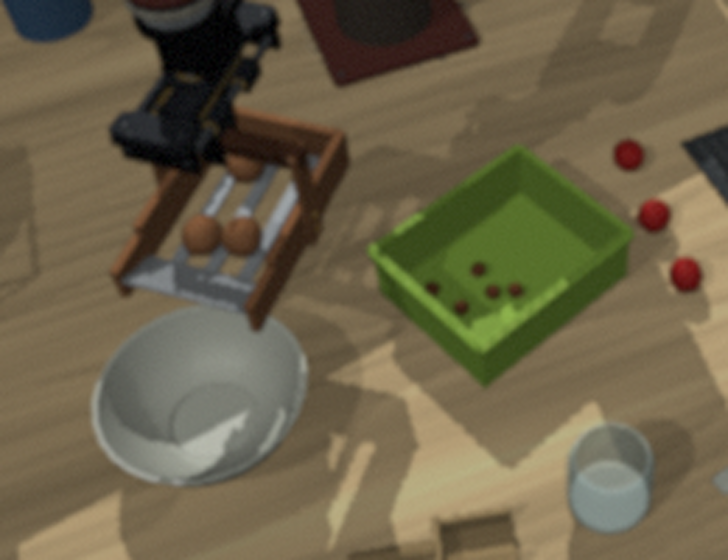

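View pics/t7.png

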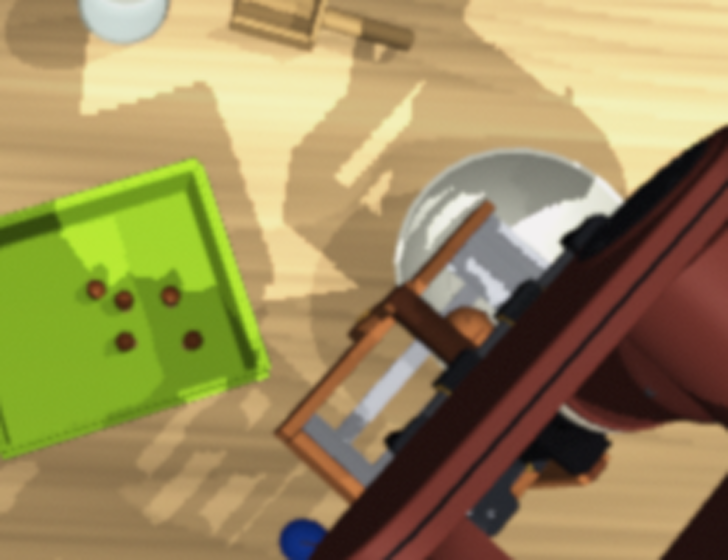

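Run:
```python
from h import *
p0,R0,o=pose(); rho=-40
Rt=R.from_euler("z",rho,degrees=True)
tilts=[4,9,14,19,24,28,31,34,37,40,43,45]
for i,t in enumerate(tilts):
    T=Rt*R.from_euler("y",t,degrees=True)
    M=np.array([.537,-.371,0])-Rt.apply([.03,0,0]); M[2]=.15-.06*min(1,max(0,(t-15)/25))
    H=M-T.apply([.123,0,-.09]); tc=H+T.apply([0,0,-.019])
    s=min(1,(i+1)/5) ; 
    if s<1: tc=p0+(tc-p0)*s**1.3
    print(t,(R0.inv().apply(tc-p0)/.025).round(2),(np.degrees((R0.inv()*tool(rho,t)).as_rotvec())/8).round(2))
```

```text
4 [0.   0.02 0.17] [ 0.49  0.   -0.  ]
9 [0.01 0.14 0.3 ] [ 1.12  0.   -0.  ]
14 [0.01 0.41 0.32] [ 1.74  0.   -0.  ]
19 [0.02 0.86 0.49] [ 2.37  0.   -0.  ]
24 [0.02 1.54 0.83] [ 2.99  0.   -0.  ]
28 [0.02 1.87 0.99] [ 3.49  0.   -0.  ]
31 [0.02 2.13 1.13] [ 3.87  0.   -0.  ]
34 [0.03 2.39 1.28] [ 4.24  0.   -0.  ]
37 [0.03 2.66 1.44] [ 4.62  0.   -0.  ]
40 [0.03 2.94 1.62] [ 4.99  0.   -0.  ]
43 [0.03 3.22 1.53] [ 5.37  0.   -0.  ]
45 [0.03 3.41 1.47] [ 5.62  0.   -0.  ]
```

Call:
{"api": "send_rows", "payload": {"claw": [0,0,0,0,0,0,0,0,0,0,0,0], "translation": [[0,0.05,0.1],[0,0.2,0.2],[0,0.45,0.32],[0,0.9,0.5],[0,1.45,0.8],[0,1.87,1.0],[0,2.13,1.13],[0,2.4,1.28],[0,2.66,1.44],[0,2.94,1.55],[0,3.22,1.53],[0,3.41,1.47]], "dr": [[0.4,0,0],[1.1,0,0],[1.75,0,0],[2.35,0,0],[3,0,0],[3.5,0,0],[3.85,0,0],[4.25,0,0],[4.6,0,0],[5,0,0],[5.35,0,0],[5.6,0,0]]}}

```text
t: 11.55
tcp_pos: [0.4873, -0.3266, 0.2264]
tool_rot: [-135.1, -0.1, 50.3]
force: [0.8, -0.5, -3.5]
gripper_width: 0.0189
```

```bash
cat > look2.py <<'E'
from h import *
import sys
k=sys.argv[1]
plan([.486,-.328,.227],tool(-40,45))
c=cam("scene"); cv2.imwrite(f"pics/s{k}.png",cv2.resize(c["image"][120:320,80:340,::-1],None,fx=2.8,fy=2.8,interpolation=cv2.INTER_CUBIC))
E
python3 look2.py 8
```

```text
t 11.55 tcp [ 0.4873 -0.3266  0.2264] rot [-1.3512e+02 -5.0000e-02  5.0270e+01] q [-41.02  44.82  53.8   -1.08 126.26  -1.58] F [ 0.8 -0.5 -3.5] w 0.0189
trans [-0.08 -0.02 -0.01] dr [0.01 0.02 0.03]
```

View pics/s8.png

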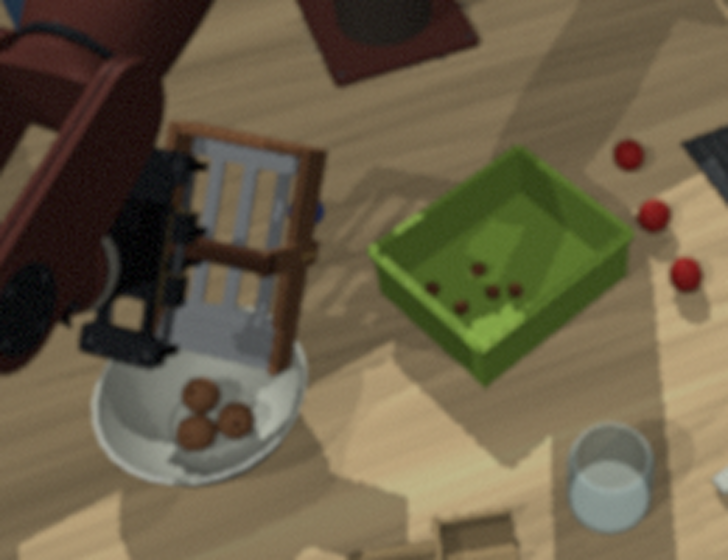

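All three walnuts are in the bowl, around crop (200–235, 395–433), and the riddle is empty. Next I level out and retreat.

Run:
```python
from h import *
plan([.487,-.327,.27],tool(-40,45))
plan([.44,-.29,.31],tool(-40,20))
plan([.42,-.273,.31],tool(-40,0))
```

```text
t 11.6 tcp [ 0.4873 -0.3268  0.2257] rot [-1.350e+02 -5.000e-02  5.025e+01] q [-41.03  44.97  53.7   -1.08 126.33  -1.58] F [-1.1  0.2 -4.6] w 0.0194
trans [-0.01 -1.26 -1.25] dr [-0.    0.02  0.03]
t 11.6 tcp [ 0.4873 -0.3268  0.2257] rot [-1.350e+02 -5.000e-02  5.025e+01] q [-41.03  44.97  53.7   -1.08 126.33  -1.58] F [-1.1  0.2 -4.6] w 0.0194
trans [-0.08 -4.08 -0.69] dr [-3.13  0.01  0.03]
t 11.6 tcp [ 0.4873 -0.3268  0.2257] rot [-1.350e+02 -5.000e-02  5.025e+01] q [-41.03  44.97  53.7   -1.08 126.33  -1.58] F [-1.1  0.2 -4.6] w 0.0194
trans [-0.06 -4.82  0.05] dr [-5.63  0.01  0.03]
```

Call:
{"api": "send_rows", "payload": {"claw": [0,0,0,0,0,0,0,0,0,0,0], "translation": [[0,-0.6,-0.6],[0,-1.25,-1.25],[0,-2,-1.1],[0,-2.7,-1],[0,-3.4,-0.85],[0,-4,-0.7],[0,-4.3,-0.5],[0,-4.6,-0.3],[0,-4.8,0],[0,-4.8,0],[0,-4.8,0]], "dr": [[0,0,0],[0,0,0],[-0.8,0,0],[-1.6,0,0],[-2.4,0,0],[-3.1,0,0],[-3.9,0,0],[-4.7,0,0],[-5.4,0,0],[-5.63,0,0],[-5.63,0,0]]}}

```text
t: 12.7
tcp_pos: [0.4205, -0.2715, 0.3132]
tool_rot: [179.7, -0.0, 50.2]
force: [0.5, -0.4, -2.5]
gripper_width: 0.0195
```

Run:
```python
from h import *
m=np.array([.4985,.379]); a=np.radians(3)
g=m-.006*np.array([np.cos(a),np.sin(a)])
print(g)
plan([g[0],g[1],.29],tool(3))
```

```text
[0.49250822 0.37868598]
t 12.7 tcp [ 0.4205 -0.2715  0.3132] rot [ 1.7967e+02 -1.0000e-02  5.0230e+01] q [-4.189e+01 -7.560e+00  9.870e+01  2.000e-02  8.854e+01 -2.120e+00] F [ 0.5 -0.4 -2.5] w 0.0195
trans [ 21.83 -14.43   0.85] dr [ 0.04  0.01 -5.35]
```

Call:
{"api": "send_rows", "payload": {"claw": [0,0,0,0,0,0,0,0,0,0,0,0], "translation": [[0.5,-0.3,0],[1.5,-1,0],[3,-2,0],[4.5,-3,0],[6,-4,0],[7.5,-5,0],[9,-6,0],[10.5,-7,0],[12,-8,0],[13.5,-8.9,0],[15,-9.9,0],[16.2,-10.7,0]], "dr": [[0,0,-0.1],[0,0,-0.4],[0,0,-0.8],[0,0,-1.3],[0,0,-1.8],[0,0,-2.3],[0,0,-2.8],[0,0,-3.3],[0,0,-3.8],[0,0,-4.3],[0,0,-4.8],[0,0,-5.3]]}}

```text
t: 13.9
tcp_pos: [0.475, 0.2133, 0.3105]
tool_rot: [180.0, 0.1, 92.8]
force: [0.5, -0.3, -3.3]
gripper_width: 0.0194
```

Run:
```python
from h import *
plan([.4925,.3787,.25],tool(3))
```

```text
t 13.9 tcp [0.475  0.2133 0.3105] rot [1.7999e+02 1.5000e-01 9.2840e+01] q [15.6  -4.32 95.99 -0.15 88.34 12.76] F [ 0.5 -0.3 -3.3] w 0.0194
trans [6.58 1.03 2.4 ] dr [ 0.    0.02 -0.02]
```

Call:
{"api": "send_rows", "payload": {"claw": [0,0,0,0,0,0,0,0,0], "translation": [[1,0.2,0.2],[2.2,0.4,0.6],[3.5,0.6,1],[4.6,0.8,1.5],[5.5,0.9,2],[6.2,1,2.3],[6.55,1.03,2.4],[6.55,1.03,2.4],[6.55,1.03,2.4]], "dr": [[0,0,0],[0,0,0],[0,0,0],[0,0,0],[0,0,0],[0,0,0],[0,0,0],[0,0,0],[0,0,0]]}}

```text
t: 14.8
tcp_pos: [0.4937, 0.3743, 0.2508]
tool_rot: [179.9, 0.2, 92.6]
force: [-0.2, 0.2, -2.7]
gripper_width: 0.0193
```

Run:
```python
from h import *
plan([.4925,.3787,.108],tool(3))
c=cam("wrist"); cv2.imwrite("pics/w9.png",c["image"][:,:,::-1])
c=cam("scene"); cv2.imwrite("pics/s9.png",cv2.resize(c["image"][80:280,240:500,::-1],None,fx=2.8,fy=2.8,interpolation=cv2.INTER_CUBIC))
```

```text
t 14.8 tcp [0.4937 0.3743 0.2508] rot [179.87   0.21  92.57] q [30.01 10.93 86.39 -0.25 82.65 27.47] F [-0.2  0.2 -2.7] w 0.0193
trans [ 0.2  -0.05  5.71] dr [ 0.02  0.03 -0.05]
```

View pics/w9.png

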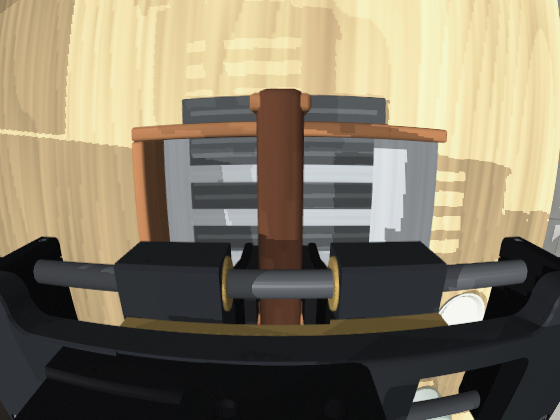

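View pics/s9.png

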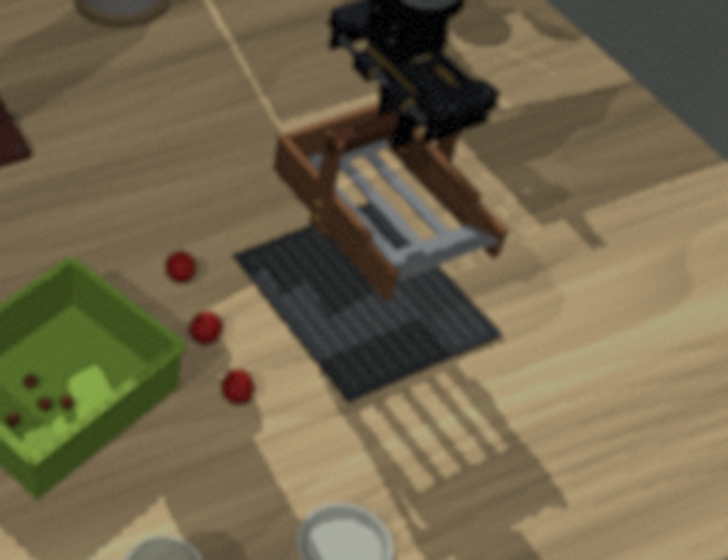

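Call:
{"api": "send_rows", "payload": {"claw": [0,0,0,0,0,0,0,0,0,0], "translation": [[0.05,0,0.6],[0.1,0,1.6],[0.2,0,2.6],[0.2,-0.05,3.6],[0.2,-0.05,4.4],[0.2,-0.05,5],[0.2,-0.05,5.3],[0.2,-0.05,5.45],[0.2,-0.05,5.5],[0.2,-0.05,5.5]], "dr": [[0,0,0],[0,0,0],[0,0,0],[0,0,0],[0,0,0],[0,0,0],[0,0,0],[0,0,0],[0,0,0],[0,0,0]]}}

```text
t: 15.9
tcp_pos: [0.4931, 0.3793, 0.1143]
tool_rot: [179.7, 0.1, 92.6]
force: [0.5, -0.5, -3.8]
gripper_width: 0.0199
```

Run:
```python
from h import *
plan([.4925,.3787,.108],tool(3))
```

```text
t 15.9 tcp [0.4931 0.3793 0.1143] rot [1.7974e+02 1.2000e-01 9.2550e+01] q [30.43 17.59 93.56 -0.24 68.68 27.97] F [ 0.5 -0.5 -3.8] w 0.0199
trans [-0.02 -0.03  0.25] dr [ 0.03  0.01 -0.06]
```

Call:
{"api": "send_rows", "payload": {"claw": [0,0,0,0], "translation": [[0,0,0.08],[0,0,0.15],[0,0,0.2],[0,0,0.2]], "dr": [[0,0,0],[0,0,0],[0,0,0],[0,0,0]]}}

```text
t: 16.3
tcp_pos: [0.4932, 0.379, 0.1095]
tool_rot: [179.8, 0.1, 92.6]
force: [-0.4, -2.5, 3.4]
gripper_width: 0.0195
```

Call:
{"api": "send_rows", "payload": {"claw": [0,0,0], "translation": [[0,0,0.02],[0,0,0.04],[0,0,0.04]], "dr": [[0,0,0],[0,0,0],[0,0,0]]}}

```text
t: 16.6
tcp_pos: [0.4934, 0.3788, 0.1091]
tool_rot: [179.7, 0.2, 92.6]
force: [-0.6, -5.4, 8.4]
gripper_width: 0.0193
```

Call:
{"api": "send_rows", "payload": {"claw": [0.35,0.6,1,1,1,1,1,1,1,1], "translation": [[0,0,0],[0,0,0],[0,0,0],[0,0,0],[0,0,0],[0,0,0],[0,0,0],[0,0,0],[0,0,0],[0,0,0]], "dr": [[0,0,0],[0,0,0],[0,0,0],[0,0,0],[0,0,0],[0,0,0],[0,0,0],[0,0,0],[0,0,0],[0,0,0]]}}

```text
t: 17.6
tcp_pos: [0.4926, 0.379, 0.1074]
tool_rot: [179.8, 0.2, 92.6]
force: [0.6, 0.5, -0.0]
gripper_width: 0.0855
```

Open and free of load. I'll rise straight up, clear of the riddle, and swing back to the right at height.

Call:
{"api": "send_rows", "payload": {"claw": [1,1,1,1,1,1,1,1,1,1,1,1], "translation": [[0,0,-0.6],[0,0,-1.8],[0,0,-3.2],[0,0,-4.6],[0,0,-6],[-1,0,-7],[-2.5,0,-8],[-4,0,-8.5],[-6,0,-8.5],[-8,0,-8.5],[-9.5,0,-8.5],[-10,0,-8.5]], "dr": [[0,0,0],[0,0,0],[0,0,0],[0,0,0],[0,0,0],[0,0,0],[0,0,0],[0,0,0],[0,0,0],[0,0,0],[0,0,0],[0,0,0]]}}

```text
t: 18.8
tcp_pos: [0.5032, 0.1266, 0.3222]
tool_rot: [179.7, 0.2, 92.4]
force: [0.7, 0.9, 0.8]
gripper_width: 0.0875
```

Run:
```python
from h import *
plan([.4925,.3787,.108],tool(3))
c=cam("top"); cv2.imwrite("pics/t10.png",c["image"][:,:,::-1])
c=cam("scene"); cv2.imwrite("pics/s10.png",c["image"][:,:,::-1])
```

```text
t 18.8 tcp [0.5032 0.1266 0.3222] rot [179.71   0.21  92.36] q [ 5.57 -5.01 95.41 -0.23 89.31  3.21] F [0.7 0.9 0.8] w 0.0875
trans [10.12 -0.05  8.53] dr [ 0.04  0.03 -0.08]
```

View pics/t10.png

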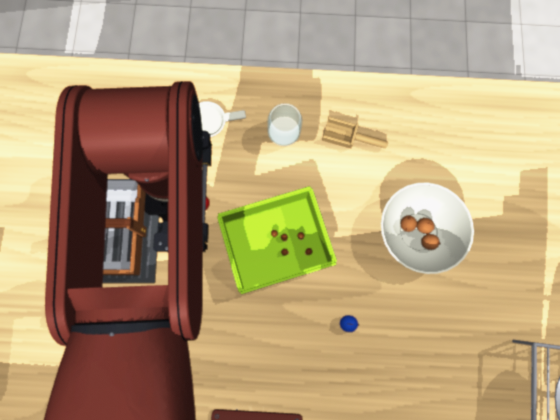

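View pics/s10.png

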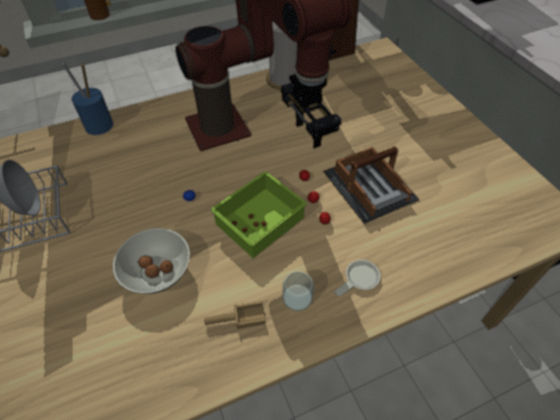

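Scene view: the riddle stands on the mat, with five hazelnuts in the tub and three walnuts in the bowl. The arm hides the mat in the top view, so I'll move aside to measure.

Call:
{"api": "send_rows", "payload": {"claw": [1,1,1,1,1,1,1,1], "translation": [[-1,0,0],[-2.5,0,0],[-4,0,0],[-5.5,0,0],[-7,0,0],[-8.5,0,0],[-9.5,0,0],[-9.5,0,0]], "dr": [[0,0,0],[0,0,0],[0,0,0],[0,0,0],[0,0,0],[0,0,0],[0,0,0],[0,0,0]]}}

```text
t: 19.7
tcp_pos: [0.5142, -0.1086, 0.3213]
tool_rot: [179.8, 0.2, 92.5]
force: [0.5, 0.4, 0.3]
gripper_width: 0.0872
```

Run:
```python
from h import *
c=cam("top"); cv2.imwrite("pics/t11.png",cv2.resize(c["image"][160:300,40:200,::-1],None,fx=4,fy=4,interpolation=cv2.INTER_CUBIC))
c=cam("scene"); cv2.imwrite("pics/s11.png",cv2.resize(c["image"][130:230,310:430,::-1],None,fx=5,fy=5,interpolation=cv2.INTER_CUBIC))
```

```text
(no output)
```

View pics/t11.png

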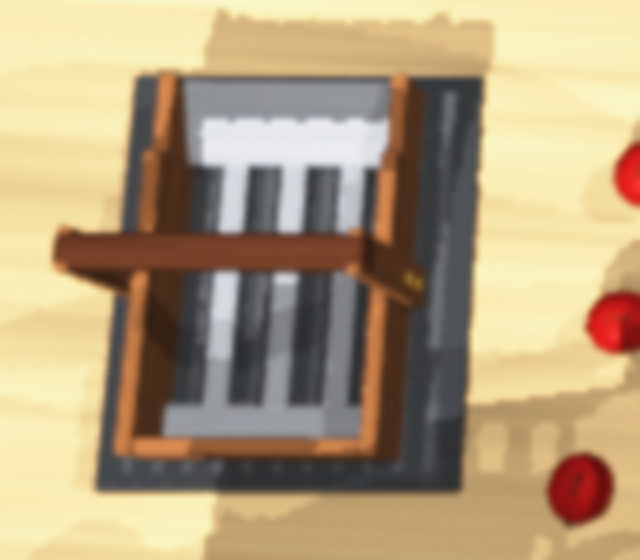

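View pics/s11.png

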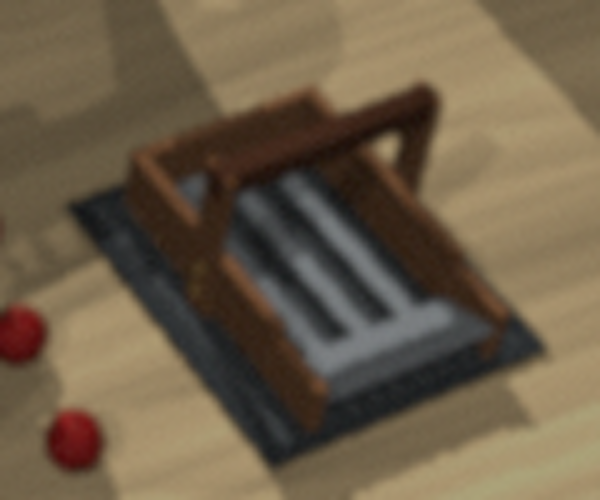

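Run:
```python
from h import *
c=cam("top"); P=lambda u,v:(40+u/4,160+v/4)
g=lambda L,z:np.array([onz(c,*P(u,v),z)[:2] for u,v in L])
m=g([(137,77),(484,78),(461,490),(97,490)],.006); print("mat",m.round(4),m.mean(0))
s=g([(161,73),(410,75),(385,455),(116,453)],.056); print("riddle",s.round(4),s.mean(0))
b=g([(60,228),(365,232),(370,272),(55,268)],.137); print("bar",b.mean(0))
c2=cam("scene"); Q=lambda u,v:(310+u/5,130+v/5)
q=np.array([onz(c2,*Q(u,v),.006)[:2] for u,v in [(70,207),(275,465),(548,352)]]); print("mat scene",q.round(4),"ctr",(q[0]+q[2])/2)
q=np.array([onz(c2,*Q(u,v),.137)[:2] for u,v in [(222,172),(426,98)]]); print("bar scene",q.round(4),q.mean(0))
print(proj(c2,[.4925,.3787,.126]))
```

```text
mat [[0.6205 0.4935]
 [0.6321 0.2757]
 [0.3763 0.2616]
 [0.3642 0.4789]] [0.49826868 0.37745953]
riddle [[0.6106 0.4559]
 [0.6178 0.3067]
 [0.3918 0.2944]
 [0.3843 0.4483]] [0.50111813 0.37630296]
bar [0.49175091 0.37617787]
mat scene [[0.3839 0.2643]
 [0.6366 0.2789]
 [0.6294 0.4908]] ctr [0.50664725 0.37755007]
bar scene [[0.5021 0.2986]
 [0.4981 0.4513]] [0.50009129 0.37497137]
(np.float64(374.26536215750565), np.float64(157.4821469814755))
```

Run:
```python
from h import *
print(r.hand_in())
```

```text
the job is handed in; nothing more can be done
None
```

The job is done and handed in at about 20 s of the 51 s limit; `hand_in` reports no verdict.

- **Hazelnuts:** I gripped the riddle's bar, lifted it about 25 mm and shook it over the tub with about 40 mm strokes of 0.2 s, in three bursts. The scene view after the shaking, and the top view before and after the pour, show all five hazelnuts in the tub.
- **Walnuts:** I tipped the mouth down 45° over the bowl. The scene and top views show all three walnuts in it.
- **Riddle:** It stands empty and level on the mat. In the top view its footprint centre is within about 3 mm of the mat's centre, and its handle is about 7 mm nearer the robot than that. Both views agree to within 1 mm on how far it is from the mat's centre. In absolute terms the scene camera reads both about 8 mm farther out in x.
- **Bystanders and robot:** The pot, spoon rest and scoop look unmoved in the final views. The gripper is open and clear of everything, and the largest contact force I read, at the end of moves, was about 8 N while setting the riddle down.

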